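Pack the fitting kit tray

ROBOT

A 6-joint arm with a two-finger parallel gripper is mounted at the origin on a cart in front of the work surface, level with it; the furniture and walls round the work are solid. World frame = base frame: x ahead of the robot, y to its left, z up, the work surface at z = 0. Lengths are in m, angles in rad, forces in N, time in s.
With the tool pointing down it reaches from about 0.425 to 1.125 m from the base axis. Payload 14.9 kg.
Tool frame: the origin (TCP) lies at the very end of the fingers, on their centre line; the grasp point (between the pads) lies 19 mm behind it (robot.grip_point_offset is the distance from the TCP to the grasp point, in m); z points along the fingers, y is the line along which they close (so a half turn about z gives the same grasp; the last joint's range is limited). The gripper opens to 91 mm and grips with 3 to 60 N. Pads are 32 mm wide; open, the fingers measure 118 mm over their backs; the gripper's body (76 mm by 178 mm) begins 60 mm behind the grasp point.
Start: joints at [1.282, 0.379, 1.734, -0, 1.028, -0.033], TCP at [0.177, 0.677, 0.214] pointing down, gripper open.
Joint ranges: [-2.77, 2.77], [-0.74, 2.19], [0, 2.66], [-1.06, 4.2], [0.31, 2.87], [-3.08, 3.08]. Speed limits (rad/s): [1.89, 1.89, 2.39, 3.14, 3.14, 3.14].

INTERFACE

Orientations are given as a unit quaternion [w, x, y, z].
In Python, from workcell import robot, capture, camera_info gives the robot as it stands.
- The arm moves only by the shell command python3 -m jog 'ROWS' [FORCE]. ROWS is text: rows parted by semicolons, each of 5 numbers parted by spaces: the finger opening in m, from 0 to 0.0912, then the shift along the world's x, y, z in m, then the turn about the world's z in degrees. In form: fingers dx dy dz spin; .... A call has 1 to 20 rows; each row shifts and turns the commanded pose from where the row before left it; what a row does not reach is not made up. A row lasts 1/8 s, in which the tool goes at most 62.5 mm and 10.7 degrees, less where a joint would pass 70% of its speed; a pose out of reach is approached as far as the arm can. A call with a gripper value outside its range is refused whole. The fingers move at their own pace and stop on an object; FORCE is the grip in N (left out, the last holds). Time passes only in rows, so rows that do not move let the fingers close. It gives the time, the measured TCP pose, the force, the opening and the grip force at its end, in the units of the state.
- robot.read_state(): the state, without advancing time (a new reading comes with each control period).
- capture(name): name is "side" or "top"; returns the picture (400x640x3 uint8, blue, green, red); there is no depth.
- camera_info(name): a dict with "fx", "fy", "cx", "cy" (pixels), "k1" (the pictures are not rectified: a ray, as slopes to the right and down, at radius r is drawn at 1 + k1 r^2 times it, then the intrinsics apply), "rvec" (rotation vector, rad) and "tvec" (3), from world to camera coordinates, as OpenCV has them. Camera axes: x right, y down, z forward; pixel columns grow to the right and rows downward; lengths in m; the calibration is good to about 2 mm. A picture is of the moment at which its call begins. camera_info takes no time and is no camera call.
- robot.finish_job(): hands the job in; it is judged then, once.
The state is a dict: "t": time; "q": joint angles; "qd": joint speeds; "tau": joint torques, N m; "eef_pos": TCP position; "ee_rot": TCP orientation; "force": force on the tool from outside, world axes, zero at the start; "moment": the same for the moment, N m; "width": finger opening in m; "finger_force": force on a finger pad.
Only numpy, scipy, OpenCV 4.12 (cv2) and the standard library are available. Lean on these libraries where they do the work, as an engineer would, in place of code of your own. Each camera call takes 0.05 s, during which the arm holds its last target. There are 200 camera calls.

TASK

Pack the wooden kit tray for the fitter: set the upright tin of wax, the dark hardwood block and the bolt with its nut each down into the nest cut for it, the tin upright in the round hole, the block lying flat in the broad rectangular hole and the bolt lying flat along the narrow trough. The flat metal tin, the pale offcut and the plain square bar do not belong to the kit: leave them where they lie.

Things in the scene. Friction and masses are not known exactly. Their poses are not given: they have to be found in the camera images.
- tray: low dark wooden kit tray, fixed to the bench, 124 (own x) by 300 (own y) by 18 mm high, walls and floor 5 mm; origin at the centre of its underside on the bench. Three brown wooden nests lie side by side along its y, 96 mm apart, in any order, turned like the tray. Just behind it stands a closed blue case, 94 mm high (x 0.59 to 0.80, y 0.17 to 0.47): do not carry things low across it.
- nest_tin: fixed wooden insert in the tray, 112 (own x) by 94 (own y) by 12 mm high; origin at the centre of its underside, on the tray's inner floor (z 0.005). The one with the round hole: 74 mm across, 12 mm deep down to the tray floor, centred. For the wax tin.
- nest_block: fixed wooden insert in the tray, 112 (own x) by 94 (own y) by 12 mm high; origin at the centre of its underside, on the tray's inner floor (z 0.005). The one with the broad rectangular hole: 92 mm along its x, 66 mm along its y, 12 mm deep down to the tray floor, centred. For the hardwood block: the rim stands only 8 mm beside it, so grip the block higher than 12 mm.
- nest_bolt: fixed wooden insert in the tray, 112 (own x) by 94 (own y) by 12 mm high; origin at the centre of its underside, on the tray's inner floor (z 0.005). The one with the narrow shallow dark-lined trough: 98 mm along its x, 44 mm along its y, only 5 mm deep, so the trough's floor is 7 mm above the origin; centred. For the bolt: keep the fingertips over 5 mm above its underside, to clear the rim.
- wax_tin: cream-coloured upright round tin, 56 mm across, 55 mm tall; origin at the centre of its underside, z up. About 0.16 kg.
- hardwood_block: dark red-brown planed hardwood block, 50 (own x) by 75 (own y) by 32 mm high; origin at the centre of its underside. About 0.08 kg.
- bolt: grey steel hexagon bolt with nut, lying; 78 mm long along its own y, 22 mm wide, 19 mm high, about 0.085 kg; origin at the centre of its underside, y towards the head. The bare shank, 12 mm thick (4 to 16 mm above the origin), runs from the nut (y = -19 mm) to the head (y = +31 mm): grip it at y = +6 mm.
- flat_tin: look-alike, to be left: flat round bare-metal tin, 68 mm across and only 30 mm tall; origin at the centre of its underside.
- pale_block: look-alike, to be left: pale planed offcut, 45 (own x) by 90 (own y) by 22 mm high; origin at the centre of its underside.
- plain_bar: look-alike, to be left: plain square dark steel bar without head or nut, 16 (own x) by 80 (own y) by 16 mm high, lying; origin at the centre of its underside.
Mind the look-alikes: they are no part of the job. There is more than one size of the wax_tin; the one meant has the size given above.

How it is judged:
By the outcome, as a careful person would: the job done as asked, in the order asked, and still so for the second after the job is handed in, with the robot touching nothing.
It also fails if it takes over 104 s, if anything falls off the work surface, if the arm or the gripper's body presses on something with over 40 N, if the wrist force passes 120 N, or if a joint passes its speed limit or range.

## Working session

There is one attempt and no reset: what is moved stays moved. The work goes in short steps, Python scripts to look and compute and a shell command to move; the robot and the scene stay as the last step left them, time stands still between calls to the robot, and variables do not carry over. Pictures are saved under pics/ and viewed, at most 14 in all, crops included, and the job is handed in when it is done.

```bash
mkdir -p pics; cat > h.py <<'E'
import cv2,numpy as np
from workcell import robot,capture,camera_info
def cam(n):
    c=camera_info(n);R=cv2.Rodrigues(np.array(c["rvec"],float))[0];t=np.array(c["tvec"],float).ravel();return c,R,t
def toworld(n,u,v,z):
    c,R,t=cam(n);x=(u-c["cx"])/c["fx"];y=(v-c["cy"])/c["fy"];a=np.array([x,y]);s=a.copy()
    for _ in range(30): s=a/(1+c["k1"]*(s@s))
    d=R.T@np.array([s[0],s[1],1]);o=-R.T@t
    return o+d*(z-o[2])/d[2]
def topix(n,P):
    c,R,t=cam(n);p=R@np.array(P,float)+t;s=p[:2]/p[2];s=s*(1+c["k1"]*(s@s));return s*[c["fx"],c["fy"]]+[c["cx"],c["cy"]]
E
python3 - <<'E'
from h import *
for n in("side","top"):
    cv2.imwrite(f"pics/{n}0.png",capture(n)); c,R,t=cam(n); print(n,c,-R.T@t)
E
```

```text
side {'fx': 440.3085913270927, 'fy': 440.3085913270927, 'cx': 317.15734306040036, 'cy': 203.57359590504024, 'k1': -0.012889055939543186, 'rvec': array([ 2.45506521, -0.80491442,  0.25018805]), 'tvec': array([-0.40657586,  0.30688428,  0.92935728])} [ 0.17189322 -0.43876054  0.94927801]
top {'fx': 401.69804438326946, 'fy': 401.69804438326946, 'cx': 318.4802814842975, 'cy': 197.52693670492903, 'k1': -0.0917049067805311, 'rvec': array([ 2.0803775 , -2.13666736,  0.2318836 ]), 'tvec': array([0.06888184, 0.54607857, 0.9754731 ])} [0.32601763 0.06038681 1.06984121]
```

View pics/top0.png

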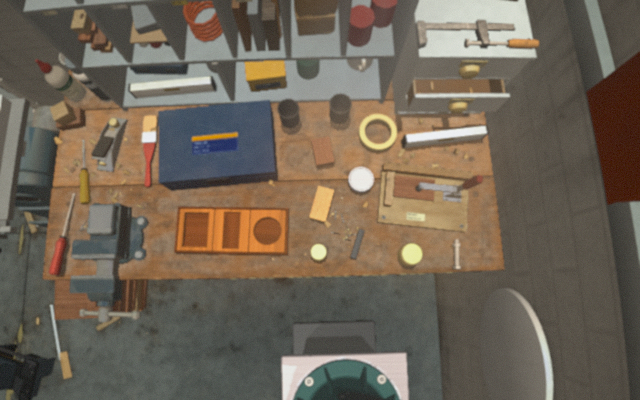

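View pics/side0.png

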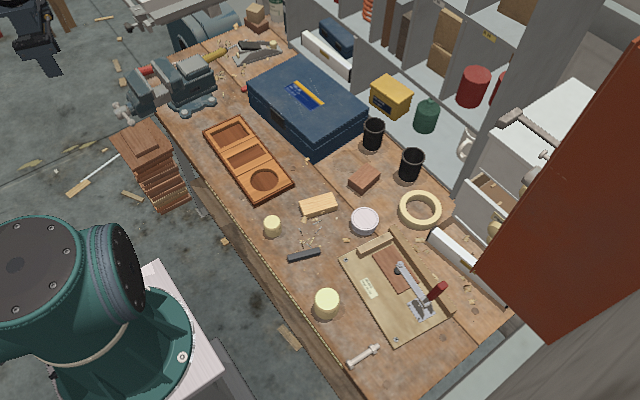

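The top view shows the tray at (232,231), holding from left to right the block, bolt and round nests. The objects are:
- **Cream tins:** (318,253) is the small one and (411,254) the large one.
- **Dark block:** (322,151). The pale offcut is at (321,203).
- **Bar and bolt:** bar at (357,243), bolt at (458,253).
- **Flat tin:** (361,179).

The tin meant must be 56 mm across, so I'll measure both and confirm in enlarged crops.

```bash
python3 - <<'E'
from h import *
im=cv2.imread("pics/top0.png")
def crop(x0,y0,x1,y1,s): return cv2.resize(im[y0:y1,x0:x1],None,fx=s,fy=s,interpolation=cv2.INTER_CUBIC)
a=crop(290,130,490,280,4); cv2.imwrite("pics/c1.png",a)
b=crop(165,195,305,265,5); cv2.imwrite("pics/c2.png",b)
im=cv2.imread("pics/side0.png"); cv2.imwrite("pics/c3.png",crop(250,150,400,375,2.6) if 0 else cv2.resize(im[150:375,240:440],None,fx=2.6,fy=2.6,interpolation=cv2.INTER_CUBIC))
E
```

```text
(no output)
```

View pics/c1.png

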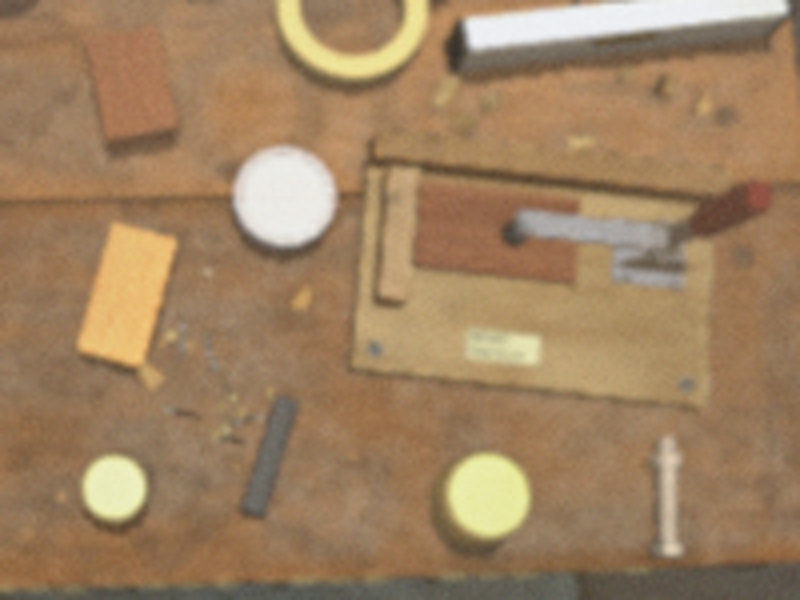

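View pics/c2.png

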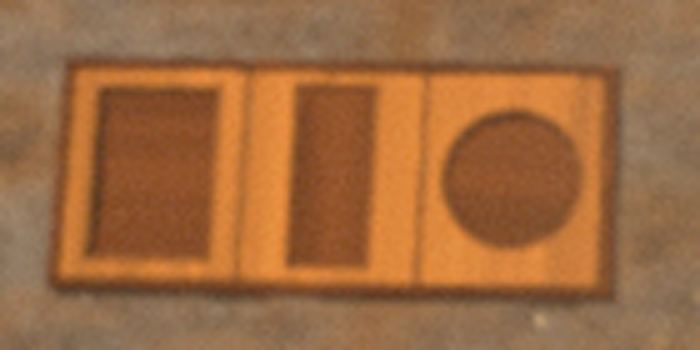

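View pics/c3.png

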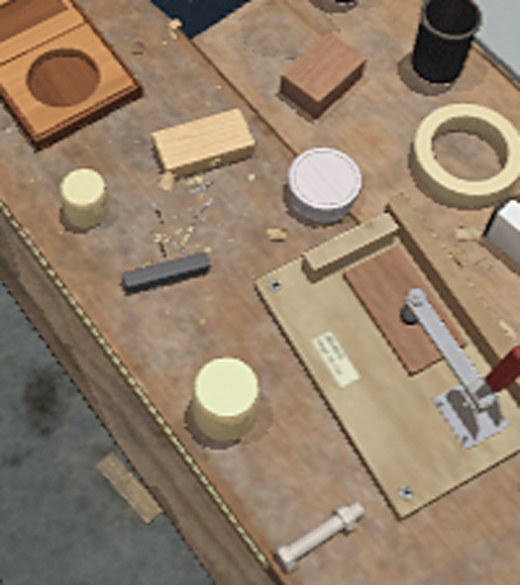

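The crops show the small cream tin at (318.5,252), the large one at (411.5,254), and a dark board clamped in a jig at about (414,188), which is fixed and not the loose block. The loose dark block is at (322.5,151). The bolt's nut, with its stub, is at the upper end (457,242), and its head is at the lower end (457,267). I'll measure all of these now.

```bash
python3 - <<'E'
from h import *
np.set_printoptions(precision=4,suppress=True)
def T(u,v,z): return toworld("top",290+(u+.5)/4-.5,130+(v+.5)/4-.5,z)
def N(u,v,z): return toworld("top",165+(u+.5)/5-.5,195+(v+.5)/5-.5,z)
def S(u,v,z): return toworld("side",240+(u+.5)/2.6-.5,150+(v+.5)/2.6-.5,z)
for nm,h,(u,v),r,(su,sv),sr in(("small",.055,(114,489),32,(82,184),21),("small.04",.04,(114,489),32,(82,184),21),("large",.055,(487,496),43,(226,384),32)):
    print(nm,T(u,v,h),"dia",np.linalg.norm(T(u-r,v,h)-T(u+r,v,h)),"side",S(su,sv,h),np.linalg.norm(S(su-sr,sv,h)-S(su+sr,sv,h)))
b=[T(*p,.032) for p in((88,36),(157,28),(176,130),(109,141))]
print("block",np.array(b),np.mean(b,0),[np.linalg.norm(b[i]-b[i-1]) for i in range(4)])
b=[S(*p,.032) for p in((321,36),(365,64),(322,105),(282,74))]
print("block side",np.mean(b,0),[np.linalg.norm(b[i]-b[i-1]) for i in range(4)]);print(np.array(b))
print("bolt top",T(668,436,.01),T(668,556,.01),"side",S(362,508,.01),S(282,562,.01))
t=[N(*p,.018) for p in((68,62),(620,70),(612,298),(52,290))]
print("tray",np.array(t),np.mean(t,0),[np.linalg.norm(t[i]-t[i-1]) for i in range(4)])
q=[N(*p,.017) for p in((100,87),(219,90),(210,260),(87,257))];print("blk nest",np.mean(q,0),[np.linalg.norm(q[i]-q[i-1]) for i in range(4)])
q=[N(*p,.017) for p in((295,86),(377,87),(368,267),(288,265))];print("bolt nest",np.mean(q,0),[np.linalg.norm(q[i]-q[i-1]) for i in range(4)])
print("round",N(512,178,.017))
s=robot.read_state();print(s["eef_pos"],s["ee_rot"],s["t"],s["width"])
E
```

```text
small [0.4087 0.0589 0.055 ] dia 0.04025794825097347 side [0.4083 0.0521 0.055 ] 0.03816372521280898
small.04 [0.4099 0.0589 0.04  ] dia 0.040852986387673595 side [0.4123 0.0603 0.04  ] 0.03880385710561168
large [ 0.3973 -0.1765  0.055 ] dia 0.05485797313536625 side [ 0.3988 -0.1775  0.055 ] 0.05246121126488042
block [[0.7193 0.0685 0.032 ]
 [0.7239 0.0211 0.032 ]
 [0.6504 0.0106 0.032 ]
 [0.6439 0.056  0.032 ]] [0.6844 0.039  0.032 ] [np.float64(0.07644776862787676), np.float64(0.04763945952344584), np.float64(0.07418216310299558), np.float64(0.045872702466243157)]
block side [0.6812 0.0348 0.032 ] [np.float64(0.06373923963432551), np.float64(0.05496786440469291), np.float64(0.06819980811505344), np.float64(0.05307164962421099)]
[[0.707  0.0683 0.032 ]
 [0.7199 0.0149 0.032 ]
 [0.6529 0.0018 0.032 ]
 [0.6448 0.0542 0.032 ]]
bolt top [ 0.4362 -0.3122  0.01  ] [ 0.357  -0.3049  0.01  ] side [ 0.4355 -0.314   0.01  ] [ 0.3568 -0.3086  0.01  ]
tray [[0.5407 0.433  0.018 ]
 [0.5287 0.1345 0.018 ]
 [0.4078 0.1401 0.018 ]
 [0.4182 0.4363 0.018 ]] [0.4738 0.286  0.018 ] [np.float64(0.12255806078109369), np.float64(0.2987930809290055), np.float64(0.12102154441543762), np.float64(0.2964165028122773)]
blk nest [0.4795 0.384  0.017 ] [np.float64(0.09142651828441388), np.float64(0.06514682777100517), np.float64(0.0910398520740592), np.float64(0.06622220157547196)]
bolt nest [0.4759 0.2881 0.017 ] [np.float64(0.09567469990081136), np.float64(0.04426209029171924), np.float64(0.09603054877469222), np.float64(0.042452806196083534)]
round [0.4723 0.1923 0.017 ]
[0.177  0.6769 0.2134] [-0.0001  0.1276  0.9918 -0.0005] 0.1 0.09133112833636416
```

The large tin at (411,254) measures about 55 mm from both cameras, at (0.398, -0.177). The small one is about 40 mm, so the large one is the tin meant. The tray is turned about -2.15°, and its measured size matches the one given. The order is tin, block, bolt, and I go round in front of the base.

```bash
python3 -m jog '0.09 0.034 -0.035 0 3; 0.09 0.034 -0.035 0 3; 0.09 0.034 -0.035 0 3; 0.09 0.034 -0.035 0 3; 0.09 0.034 -0.035 0 3; 0.09 0.034 -0.035 0 0; 0.09 0.034 -0.035 0 0; 0.09 0.034 -0.035 0 0; 0.09 0.005 -0.04 0 0; 0.09 0.005 -0.04 0 0; 0.09 0.005 -0.04 0 0; 0.09 0.005 -0.04 0 0; 0.09 0.005 -0.04 0 0; 0.09 0.005 -0.04 0 0; 0.09 0.005 -0.04 0 0; 0.09 0.005 -0.04 0 0; 0.09 0 -0.04 0 0; 0.09 0 -0.04 0 0' 20
```

```text
t: 2.35
eef_pos: [0.4888, -0.004, 0.2138]
ee_rot: [-0.0, -0.003, 1.0, 0.0]
force: [0.8, 0.4, 0.3]
width: 0.0899
finger_force: 0.0
```

```bash
python3 -m jog '0.09 -0.010 -0.035 0 0; 0.09 -0.01 -0.035 0 0; 0.09 -0.02 -0.035 0 0; 0.09 -0.025 -0.034 -0.02 0; 0.09 -0.025 -0.034 -0.03 0; 0.09 0 0 -0.03 0; 0.09 0 0 0 0; 0.09 0 0 0 0'
```

```text
t: 3.35
eef_pos: [0.3997, -0.1757, 0.1348]
ee_rot: [0.0, -0.003, 1.0, -0.0]
force: [0.6, -0.5, -0.0]
width: 0.0901
finger_force: 0.0
```

```bash
python3 -m jog '0.09 -0.001 -0.001 -0.03 0; 0.09 0 0 -0.03 0; 0.09 0 0 -0.025 0; 0.09 0 0 -0.015 0; 0.09 0 0 -0.007 0; 0.09 0 0 0 0; 0.04 0 0 0 0; 0.04 0 0 0 0; 0.04 0 0 0 0; 0.04 0 0 0 0; 0.04 0 0 0 0; 0.04 0 0 0 0' 20
```

```text
t: 4.85
eef_pos: [0.3982, -0.1768, 0.0271]
ee_rot: [0.0, -0.003, 1.0, -0.0]
force: [-1.3, 0.3, 6.4]
width: 0.0553
finger_force: 20.0
```

```bash
python3 -m jog '0.04 0 0 0.02 0; 0.04 0 0 0.035 0; 0.04 0 0 0.04 0; 0.04 0.01 0.01 0.03 0; 0.04 0.02 0.025 0 0; 0.04 0.02 0.035 0 0; 0.04 0.02 0.035 0 0; 0.04 0.01 0.035 0 0; 0.04 0.01 0.035 0 0; 0.04 0.005 0.035 0 0; 0.04 0 0.035 0 0; 0.04 -0.005 0.035 0 0; 0.04 -0.005 0.035 0 0; 0.04 -0.006 0.035 0 0; 0.04 -0.005 0.03 0 0; 0.04 0 0.02 0 0; 0.04 0 0.005 0 0; 0.04 0 0 0 0; 0.04 0 0 0 0'
```

```text
t: 7.22
eef_pos: [0.4722, 0.2275, 0.1518]
ee_rot: [-0.0, -0.003, 1.0, -0.0]
force: [1.5, -0.8, -1.9]
width: 0.0556
finger_force: 20.0
```

```bash
python3 -m jog '0.04 0 -0.02 0 0; 0.04 0 -0.0155 0 0; 0.04 0 0 -0.03 0; 0.04 0 0 -0.03 0; 0.04 0 0 -0.025 0; 0.04 0 0 0 0; 0.04 0 0 -0.015 0; 0.04 0 0 -0.01 0; 0.04 0 0 -0.005 0; 0.04 0 0 -0.004 0; 0.04 0 0 0 0'
```

```text
t: 8.6
eef_pos: [0.4721, 0.1928, 0.0328]
ee_rot: [-0.0, -0.003, 1.0, -0.0]
force: [-0.6, -0.0, -2.7]
width: 0.0559
finger_force: 20.0
```

```bash
python3 -m jog '0.04 0 0 -0.0005 0; 0.075 0 0 0 0; 0.075 0 0 0 0; 0.085 0 0 0 0; 0.085 0 0 0 0; 0.085 0 0 0.02 0; 0.085 0 0 0.04 0; 0.085 0 0 0.04 0; 0.085 0.03 -0.02 0.02 3; 0.085 0.035 -0.025 0 3; 0.085 0.035 -0.025 0 2.5; 0.085 0.035 -0.025 0 0; 0.085 0.035 -0.025 0 0; 0.085 0.035 -0.025 0 0; 0.085 0.006 -0.01 0 0; 0.085 0 0 0 0; 0.085 0 0 0 0' && python3 - <<'E'
from h import *
a=capture("top");b=capture("side")
A=cv2.resize(a[150:275,165:365],None,fx=4,fy=4,interpolation=cv2.INTER_CUBIC)
cv2.imwrite("pics/t1.png",A);cv2.imwrite("pics/s1.png",b)
E
```

```text
t: 10.72
eef_pos: [0.6821, 0.0384, 0.1523]
ee_rot: [-0.0, -0.077, 0.997, 0.0]
force: [-0.1, 1.3, 0.2]
width: 0.0851
finger_force: 0.0
```

View pics/s1.png

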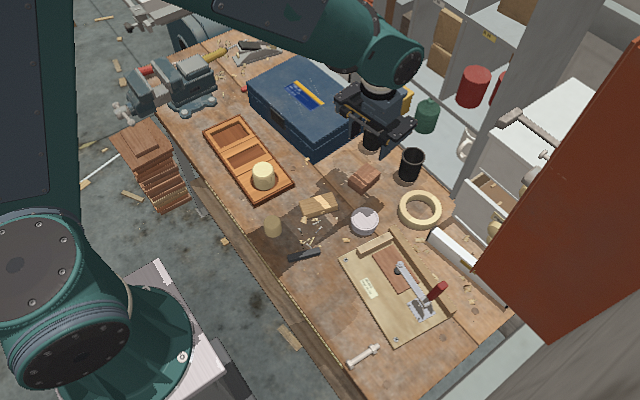

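The tin stands upright inside the round hole, at side pixel (263,177). Next I descend on the block.

```bash
python3 -m jog '0.085 0 -0.001 -0.03 0; 0.085 0 0 -0.035 0; 0.085 0 0 -0.03 0; 0.085 0 0 -0.02 0; 0.085 0 0 -0.014 0; 0.085 0 0 -0.007 0; 0.085 0 0 0 0; 0.035 0 0 0 0; 0.035 0 0 0 0; 0.035 0 0 0 0; 0.035 0 0 0 0; 0.035 0 0 0 0; 0.035 0 0 0 0' 20
```

```text
t: 12.45
eef_pos: [0.6833, 0.0368, 0.0167]
ee_rot: [0.0, -0.077, 0.997, 0.0]
force: [-0.9, -0.4, 4.4]
width: 0.0495
finger_force: 20.0
```

```bash
python3 -m jog '0.035 0 0 0.02 0; 0.035 0 0 0.035 0; 0.035 0 0 0.04 0; 0.035 -0.02 0.01 0.04 0; 0.035 -0.03 0.015 0 -2; 0.035 -0.035 0.02 0 -3; 0.035 -0.035 0.025 0 -3; 0.035 -0.03 0.03 0 -3; 0.035 -0.025 0.035 0 0; 0.035 -0.02 0.04 0 0; 0.035 -0.008 0.04 0 0; 0.035 0 0.04 0 0; 0.035 0 0.04 0 0; 0.035 0 0.03 0 0; 0.035 0 0.022 0 0; 0.035 0 0 0 0; 0.035 0 0 0 0'
python3 -c "
from h import *
cv2.imwrite('pics/t2.png',capture('top')[150:300,130:330].repeat(4,0).repeat(4,1))"
```

```text
t: 14.58
eef_pos: [0.48, 0.383, 0.1515]
ee_rot: [-0.0, 0.019, 1.0, -0.0]
force: [-0.5, -0.9, -1.4]
width: 0.0499
finger_force: 20.0
```

View pics/t1.png

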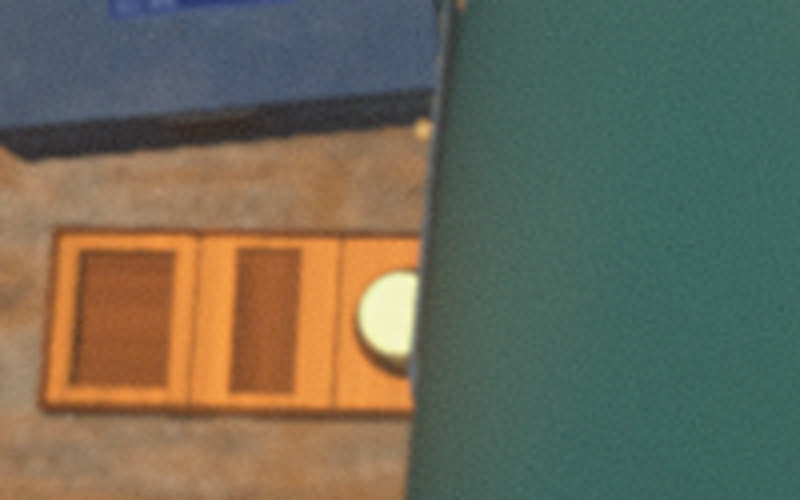

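The tin sits centred in its nest at crop position (395,315). The block is over its nest and in line with it, so I lower it.

```bash
python3 -m jog '0.035 0 0.001 -0.03 0; 0.035 0 0 -0.035 0; 0.035 0 0 -0.03 0; 0.035 0 0 -0.01 0; 0.035 0 0 -0.01 0; 0.035 0 0 -0.008 0; 0.035 0 0 -0.004 0; 0.035 0 0 -0.002 0; 0.035 0 0 0 0'
```

```text
t: 15.75
eef_pos: [0.4802, 0.3848, 0.0226]
ee_rot: [0.0, 0.019, 1.0, 0.0]
force: [-0.6, -0.9, -0.1]
width: 0.0496
finger_force: 20.0
```

```bash
python3 -m jog '0.035 0 0 -0.0005 0; 0.07 0 0 0 0; 0.07 0 0 0 0; 0.07 0 0 0 0; 0.07 0 0 0.02 0; 0.07 0 0 0.04 0; 0.07 0 0 0.04 0; 0.06 0.005 -0.02 0.03 -1; 0.05 0.01 -0.035 0 -1; 0.05 0.01 -0.04 0 -0.7; 0.05 0 -0.04 0 0; 0.05 0 -0.04 0 0; 0.05 0 -0.04 0 0; 0.05 0 -0.04 0 0; 0.05 0 -0.04 0 0; 0.05 0 -0.04 0 0; 0.05 0 -0.04 0 0; 0.05 0 -0.04 0 0; 0.05 0 -0.04 0 0; 0.05 -0.01 -0.04 0 0'
python3 -m jog '0.05 -0.01 -0.04 0 0; 0.05 -0.015 -0.04 0 0; 0.05 -0.015 -0.04 0 0; 0.05 -0.02 -0.04 0 0; 0.05 -0.02 -0.04 0 0; 0.05 -0.02 -0.03 0 0; 0.05 -0.004 -0.008 0 0; 0.05 0 0 0 0; 0.05 0 0 0 0'
```

```text
t: 18.25
eef_pos: [0.4956, -0.1117, 0.1534]
ee_rot: [0.001, 0.042, 0.999, -0.0]
force: [-0.4, 0.9, -0.1]
width: 0.0499
finger_force: 0.0
t: 19.38
eef_pos: [0.3916, -0.3475, 0.1522]
ee_rot: [0.0, 0.042, 0.999, -0.0]
force: [0.0, -0.6, -0.3]
width: 0.0504
finger_force: 0.0
```

```bash
python3 -m jog '0.05 -0.001 0.03 0 0; 0.05 0 0.008 0 0; 0.05 0 0 -0.035 0; 0.05 0 0 -0.035 0; 0.05 0 0 -0.03 0; 0.05 0 0 0 0; 0.05 0 0 -0.02 0; 0.05 0 0 0 0' && python3 - <<'E'
from h import *
a=capture("top");b=capture("side")
A=cv2.resize(a[180:290,150:300],(800,587),interpolation=cv2.INTER_CUBIC)
cv2.imwrite("pics/t3.png",A)
cv2.imwrite("pics/s3.png",cv2.resize(b[300:400,300:440],(700,500),interpolation=cv2.INTER_CUBIC))
E
```

```text
t: 20.38
eef_pos: [0.3903, -0.3102, 0.0323]
ee_rot: [-0.0, 0.042, 0.999, 0.0]
force: [0.8, 1.1, -0.0]
width: 0.0501
finger_force: 0.0
```

View pics/t3.png

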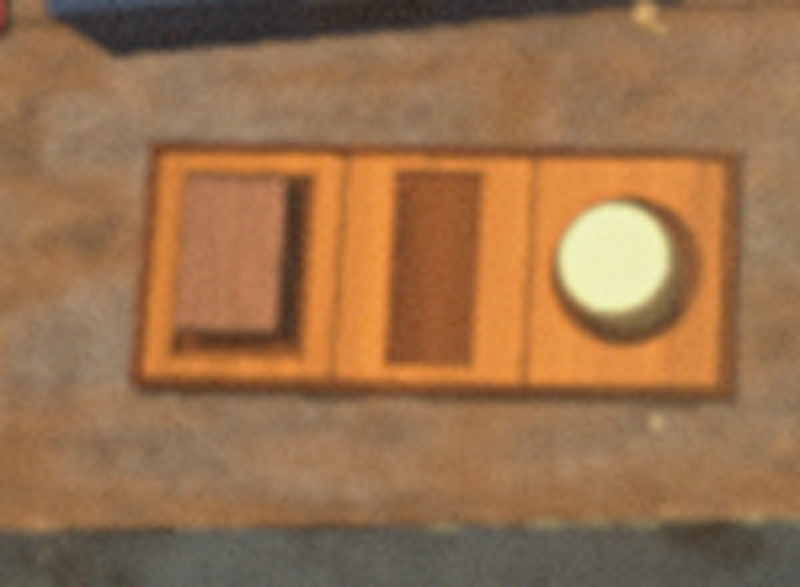

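View pics/s3.png

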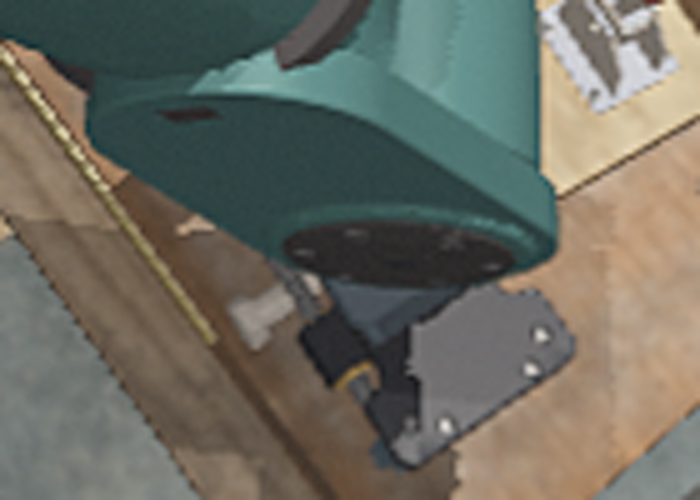

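The block and tin are seated in their nests at crop positions (230,255) and (615,258). The bolt lies between the fingers with its head at crop (250,320), as planned. I lower onto the shank and grip.

```bash
python3 -m jog '0.05 0 0 -0.014 0; 0.05 0 0 -0.0105 0; 0.05 0 0 0 0; 0.005 0 0 0 0; 0.005 0 0 0 0; 0.005 0 0 0 0; 0.005 0 0 0 0; 0.005 0 0 0 0; 0.005 0 0 0 0; 0.005 0 0 0 0' 20
```

```text
t: 21.72
eef_pos: [0.3902, -0.3103, 0.0075]
ee_rot: [0.0, 0.042, 0.999, -0.0]
force: [-0.0, 0.9, 3.4]
width: 0.011
finger_force: 20.0
```

```bash
python3 -m jog '0.005 0 0 0.02 0; 0.005 0 0 0.035 0; 0.005 0 0 0.04 0; 0.005 0.01 0.01 0.03 0; 0.005 0.015 0.03 0 1; 0.005 0.02 0.04 0 1; 0.005 0.02 0.04 0 0.7; 0.005 0.02 0.04 0 0; 0.005 0.015 0.04 0 0; 0.005 0.01 0.04 0 0; 0.005 0 0.04 0 0; 0.005 0 0.04 0 0; 0.005 0 0.04 0 0; 0.005 0 0.04 0 0; 0.005 0 0.04 0 0; 0.005 0 0.04 0 0; 0.005 -0.01 0.04 0 0; 0.005 -0.01 0.04 0 0; 0.005 -0.01 0.03 0 0; 0.005 0 0 0 0'
```

```text
t: 24.22
eef_pos: [0.4694, 0.2812, 0.1322]
ee_rot: [-0.0, 0.018, 1.0, -0.0]
force: [-1.5, 0.0, -1.8]
width: 0.0109
finger_force: 20.0
```

```bash
python3 -m jog '0.005 0.0005 0.007 0 0; 0.005 0 0 -0.03 0; 0.005 0 0 -0.03 0; 0.005 0 0 -0.025 0; 0.005 0 0 -0.01 0; 0.005 0 0 -0.008 0; 0.005 0 0 -0.006 0; 0.005 0 0 -0.002 0; 0.005 0 0 -0.001 0; 0.005 0 0 0 0'
```

```text
t: 25.48
eef_pos: [0.4707, 0.2868, 0.0207]
ee_rot: [0.0, 0.019, 1.0, 0.0]
force: [1.1, -0.2, -1.8]
width: 0.0113
finger_force: 20.0
```

```bash
python3 -m jog '0.005 0 0.001 -0.001 0; 0.005 0 0 0 0; 0.03 0 0 0 0; 0.03 0 0 0 0; 0.03 0 0 0 0; 0.03 0 0 0.02 0; 0.03 0 0 0.04 0; 0.03 0 0 0.04 0; 0.03 0 0 0.04 0; 0.03 0 -0.04 0 0; 0.03 0 -0.05 0 0; 0.03 0 -0.05 0 0; 0.03 0 -0.05 0 0; 0.03 0 -0.05 0 0; 0.03 0 -0.05 0 0; 0.03 0 -0.05 0 0; 0.03 0 -0.05 0 0; 0.03 0 0 0 0' && python3 - <<'E'
from h import *
a=capture("top");b=capture("side")
A=cv2.resize(a[195:270,165:305],(747,400),interpolation=cv2.INTER_CUBIC)
cv2.imwrite("pics/t4.png",A)
cv2.imwrite("pics/s4.png",cv2.resize(b[100:260,180:400],(796,580),interpolation=cv2.INTER_CUBIC))
E
```

```text
t: 27.72
eef_pos: [0.4708, -0.1047, 0.1607]
ee_rot: [0.001, 0.021, 1.0, -0.0]
force: [0.7, 0.6, 0.2]
width: 0.0296
finger_force: 0.0
```

View pics/t4.png

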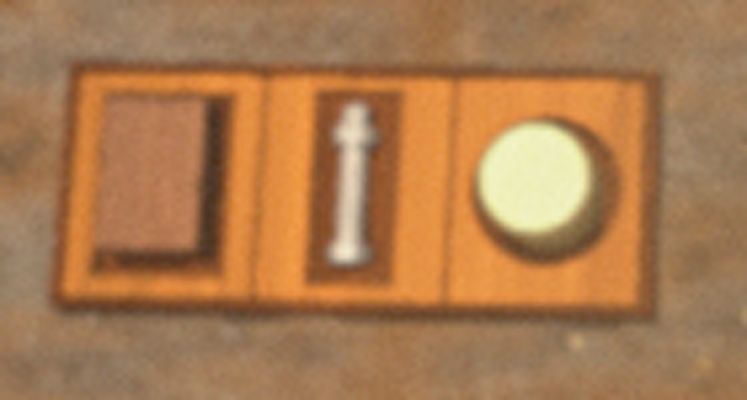

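View pics/s4.png

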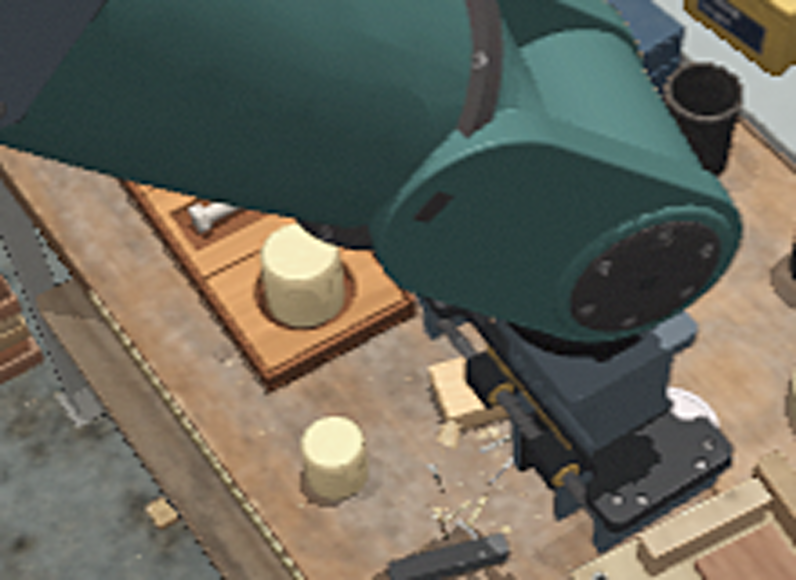

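The top crop shows the block at (150,172), the bolt at (351,183) and the tin at (535,178), each in its nest. I'll check the block's fit numerically before handing in.

```bash
python3 - <<'E'
from h import *
f=lambda u,v,z: toworld("top",165+(u+.5)/5.336-.5,195+(v+.5)/5.336-.5,z)
for z in(.037,.045): print(z,np.mean([f(*p,z) for p in((103,97),(205,97),(196,250),(95,248))],0).round(4))
print("nest",np.mean([f(*p,.017) for p in((105,93),(233,97),(220,275),(91,272))],0).round(4), "tin",f(535,177,.06).round(4),"bolt",f(353,102,.022).round(4),f(348,265,.022).round(4))
E
```

```text
0.037 [0.4827 0.3853 0.037 ]
0.045 [0.4815 0.3828 0.045 ]
nest [0.48   0.3851 0.017 ] tin [0.4727 0.1924 0.06  ] bolt [0.5181 0.2884 0.022 ] [0.4368 0.2895 0.022 ]
```

All three are within their clearances: the block is 3 mm off centre with 8 mm free, and the tin and bolt are centred to about 1 to 2 mm. I hand in.

```bash
python3 -c "
from workcell import robot
print(robot.finish_job())"
```

```text
the job is handed in; nothing more can be done
None
```

The wax tin, hardwood block and bolt are each set in their own nests, in that order; the look-alikes were never gripped, and the job was handed in at about 28 s of the 104 s allowed.

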